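# Put the washed board in the steriliser stand and lower its hood

### The job

Take the round chopping board out of the drainer and slide it down into the empty narrow slot of the board stand until it rests on the bottom; lower it in, do not drop it. Then lower the stand's hinged lamp hood gently until it is fully shut. Do not knock the teacup or the spice tin, and leave the wooden board where it stands in its own slot.

Things in the scene. Friction and masses are not known exactly. Their poses are not given: they have to be found in the camera images.
- board: round white plastic chopping board, flat disc 150 mm across, 10 mm thick, about 0.17 kg, standing upright on its rim in the drainer. Origin at the disc's centre; its y axis is the disc's axis (normal to the faces); x and z lie in the disc and may point any way round. The top edge is 75 mm above the origin; pinch it there from above, across the thickness, fingertips 25 to 30 mm below the edge.
- drainer: grey plastic drainer tray 190 (x) x 120 x 8 mm, fixed. Along its x axis in the middle run two upright steel wire loops, 120 mm long, tops 53 mm above the counter, with a 17 mm gap between them where the board stands on the tray (its centre 83 mm above the counter), kept from rolling by two 14 mm high blocks. Origin at the centre of the underside.
- stand: white plastic board stand, fixed; base 200 (x) x 140 (y) x 10 mm; origin at the centre of the underside, z up. Back wall on the +y edge, 8 mm thick, 166 mm high, carries the hood; two cheeks (170 mm high) at the two x ends beside it, y from 41 to 63 mm. Otherwise open at front (-y), ends and top. Two slots along x between steel fins: narrow one at y = -27 mm, wide one at y = +26 mm.
- slot (a point): middle of the floor of the empty narrow slot, 10 mm above the counter; axes as stand (x along the slot, y across). Slot 13 mm wide, 160 mm long; its fins end 61 mm above the counter, the top 15 mm flared out to 26 mm wide. The seated board's centre is 75 mm above this point. Two blocks on the floor, 14 mm high, 96 mm apart along x, centre the disc with about 3 mm of play.
- hood (a joint): hinge angle of the hood in rad: 0 fully shut (level, resting on the two cheeks), 1.57 upright, stop at 1.75 (leaning back beyond the back wall). It starts wide open, 1.35 to 1.7. The hinge is stiff: the hood stays where it is left; a push of about 1 to 6 N near its free edge moves it.
- hood_hinge (a point): middle of the hood's hinge axis, fixed in the stand at y = +66 mm, z = 174 mm; axes as stand, the hinge axis along x. The hood is a flat white plate, 200 mm along the hinge, 130 mm from hinge to free edge, 14 mm thick, 0.25 kg. Its outer face lies 10 mm outside the axis (184 mm above the counter when shut), its inner face 4 mm inside.
- hood_edge (a point): middle of the hood's free edge, on its outer (upper) face; a lip 50 mm wide, 5 mm thick, stands 13 mm out from the edge here. Open, the hood is on the stand's +y side, outer face towards +y, this edge about 305 mm above the counter; shutting it moves this point to -y and down, to y = -64, z = 184 mm in the stand. Closed fingertips set behind it on the +y side can push it over and down.
- wood_board: rectangular wooden board 150 x 18 mm, 100 mm tall, 0.2 kg, standing loose in the stand's wide slot (23 mm wide, fins 46 mm high), its top 110 mm above the counter; origin at the centre of its underside. Leave alone.
- spice_tin: steel spice tin, 56 mm in diameter, 75 mm tall, origin at the centre of its underside. Leave alone.
- teacup: white porcelain teacup, 72 mm across the rim, 55 mm tall, origin at the centre of its underside. Leave alone.
Mind the look-alikes: they are no part of the job. Of the things shaped like the stand, the white one is meant.

How it is judged:
On the way, in this order (a step that is already met when the one before it is completed fails the run):
1. the board stands fully down in the narrow slot while the hood is still open (z of board in the frame of stand between 0.081 and 0.089 m and y of board in the frame of slot between -0.004 and 0.004 m and x of board in the frame of slot between -0.012 and 0.012 m and angle between the y axis of board and the y axis of stand, either way round below 0.08 rad and linear speed of board below 0.03 m/s and value of joint hood above 0.3 rad), for 0.2 s.
2. the hood is shut (value of joint hood below 0.04 rad), for 0.2 s.
At the end, for the whole second after the job is handed in: The round board rests on the bottom of the narrow slot (centre within 4 mm of its seated height, 4 mm across and 12 mm along the slot, parallel to it within 0.08 rad) and is at rest; the hood is shut to within 0.04 rad; the wooden board is within 15 mm of where it was (z of board in the frame of stand between 0.081 and 0.089 m and y of board in the frame of slot between -0.004 and 0.004 m and x of board in the frame of slot between -0.012 and 0.012 m and angle between the y axis of board and the y axis of stand, either way round below 0.08 rad and linear speed of board below 0.03 m/s and value of joint hood below 0.04 rad and distance of wood_board from where it was at the start of the episode below 0.015 m); the robot touches nothing.
It fails at once if the round board is dropped: it moves faster than 0.45 m/s within 60 mm above its seat (linear speed of board above 0.45 m/s and horizontal distance between board and slot below 0.03 m and z of board in the frame of slot below 0.135 m).
It fails at once if the hood is slammed: faster than 1.5 rad/s in the last 0.3 rad (value of joint hood below 0.3 rad and velocity of joint hood below -1.5 rad/s).
It fails at once if the spice tin is knocked (moved over 20 mm) (distance of spice_tin from where it was at the start of the episode above 0.02 m).
It fails at once if the teacup is knocked (moved over 20 mm) (distance of teacup from where it was at the start of the episode above 0.02 m).
It fails at once if the wooden board is taken from its slot (moved over 30 mm) (distance of wood_board from where it was at the start of the episode above 0.03 m).
It also fails if it takes over 69 s, if anything falls off the work surface, if the arm or the gripper's body presses on something with over 40 N, if the wrist force passes 120 N, or if a joint passes its speed limit or range.

### The arm

A 6-joint arm with a two-finger parallel gripper is mounted at the origin on the work surface. World frame = base frame: x ahead of the robot, y to its left, z up, the work surface at z = 0. Lengths are in m, angles in rad, forces in N, time in s.
With the tool pointing down it reaches from about 0.375 to 0.9 m from the base axis. Payload 3.1 kg.
Tool frame: the origin (TCP) lies on the centre line of the jaws, within the pads' length; the fingertips stand 11 mm ahead of it and the grasp point (between the pads) lies 8 mm behind it; x points along the fingers, y is the direction in which the jaws open and shut, and the axes are right-handed (so a half turn about x gives the same grasp; the last joint's range is limited). The gripper opens to 87 mm and grips with 3 to 60 N. Pads are 19 mm wide; open, the fingers measure 117 mm over their backs; the gripper's body (75 mm by 190 mm) begins 51 mm behind the grasp point.
Start: joints at [-1.323, 0.527, 1.433, -0, 1.181, -0.178], TCP at [0.259, -0.569, 0.234] pointing down, gripper open.
Joint ranges: [-3.08, 3.08], [-0.75, 2.2], [0.22, 2.44], [-1.43, 4.57], [0, 2.65], [-2.85, 2.85]. Speed limits (rad/s): [2.79, 2.79, 3.14, 3.14, 3.14, 3.14].

### API

Orientations are given as a unit quaternion [x, y, z, w].
In Python, from rig import robot, camera, camera_info gives the robot as it stands.
- The arm moves only by the shell command python3 -m inch 'ROWS' [FORCE]. ROWS is JSON, a list that holds one entry, the list of rows, each a list of 5 numbers: the shift along the tool's x, y, z in cm, then the turn about the tool's x in rad, then the opening, from 0 (shut) to 1 (fully open). A call has 1 to 8 rows; each row shifts and turns the pose as measured when the row begins, along the tool's axes as they then stand; what a row does not reach is not made up. A row lasts 1/12 s, in which the tool goes at most 41.7 mm and 7.16 degrees, less where a joint would pass 70% of its speed; a pose out of reach is approached as far as the arm can. A call with a gripper value outside its range is refused whole. The fingers move at their own pace and stop on an object; FORCE is the grip in N (left out, the last holds). Time passes only in rows, so rows that do not move let the fingers close. It gives the time, the measured TCP pose, the force and the opening at its end, in the units of the state.
- robot.get_obs(): the state, without advancing time (a new reading comes with each control period).
- camera(name): name is "scene" or "top" or "wrist"; returns the picture (420x560x3 uint8, red, green, blue); there is no depth.
- camera_info(name): a dict with "camera_matrix" (3x3 intrinsics, pixels), "rvec" (rotation vector, rad) and "tvec" (3), from world to camera coordinates, as OpenCV has them. Camera axes: x right, y down, z forward; pixel columns grow to the right and rows downward; lengths in m; the calibration is good to about 2 mm. A picture is of the moment at which its call begins: read the wrist's pose just before it. camera_info takes no time and is no camera call; for the wrist camera it gives the pose at the moment of the call.
- robot.hand_in(): hands the job in, once; it reports no verdict.
The state is a dict: "time": time; "q": joint angles; "joint_velocities": joint speeds; "joint_torque": joint torques, N m; "position": TCP position; "tool_rot": TCP orientation; "ft_force": force on the tool from outside, world axes, zero at the start; "moment": the same for the moment, N m; "grip_width": finger opening in m.
Only numpy, scipy, OpenCV 4.12 (cv2) and the standard library are available. Lean on these libraries where they do the work, as an engineer would, in place of code of your own. Each camera call takes 0.05 s, during which the arm holds its last target. There are 200 camera calls.

## Working session

There is one attempt and no reset: what is moved stays moved. The work goes in short steps, Python scripts to look and compute and a shell command to move; the robot and the scene stay as the last step left them, time stands still between calls to the robot, and variables do not carry over. Pictures are saved under pics/ and viewed, about 8 in all and at most 12, crops included, and the job is handed in when it is done.

```bash
mkdir -p pics; ls
python3 - <<'E'
from rig import robot,camera,camera_info
import cv2,numpy as np
o=robot.get_obs();print(o['time'],o['position'],o['tool_rot'],o['grip_width'])
for n in("scene","top"):
    im=camera(n)[:,:,::-1];cv2.imwrite(f'pics/{n}0.png',im)
    c=camera_info(n);print(n,c)
a=cv2.imread('pics/scene0.png');b=cv2.imread('pics/top0.png')
E
```

```text
pics
0.0 [ 0.25858182 -0.56822629  0.23256128] [-0.691031   -0.15052946  0.6910962  -0.149007  ] 0.08660154033441156
scene {'camera_matrix': array([[456.0542191 ,   0.        , 282.10002073],
       [  0.        , 456.0542191 , 209.3280698 ],
       [  0.        ,   0.        ,   1.        ]]), 'rvec': array([ 1.55306391,  2.05341004, -0.7855338 ]), 'tvec': array([ 0.05930462, -0.30669281,  1.32826436])}
top {'camera_matrix': array([[466.19683067,   0.        , 279.78658967],
       [  0.        , 466.19683067, 211.33445549],
       [  0.        ,   0.        ,   1.        ]]), 'rvec': array([ 2.13625001, -2.19482477,  0.04908127]), 'tvec': array([0.09796446, 0.53938564, 1.10081408])}
```

View pics/scene0.png

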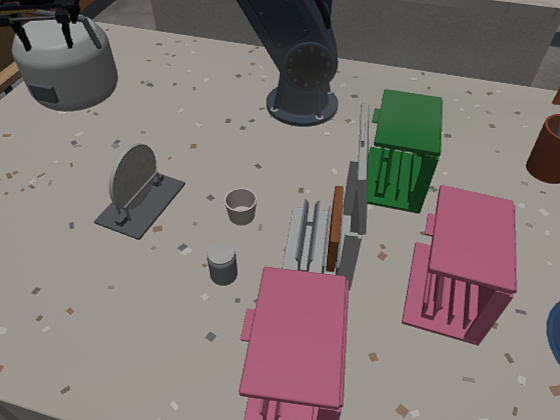

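View pics/top0.png

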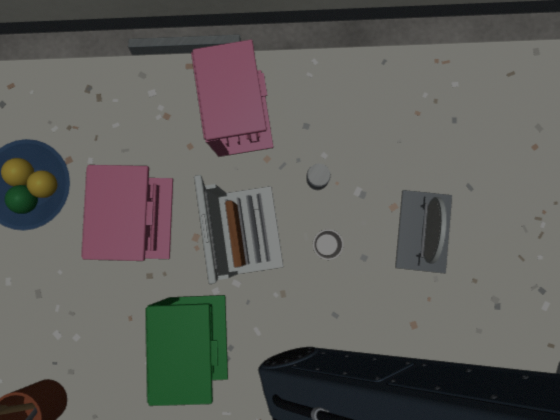

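The scene picture shows the drainer with the disc at (140,190), the teacup at (241,205), the tin at (222,265) and the white stand with its open hood at (330,240). In the top view they are at: drainer (425,232), white stand (245,230), cup (327,244), tin (318,176).

Look-alikes are the pink stands, top (230,95) and (130,213), and the green one, top (185,350). There are no other discs or drainers. I choose the white stand and the grey drainer's disc.

```bash
cat > h.py <<'E'
import numpy as np,cv2
from rig import robot,camera,camera_info
def ray(n,uv,info=None):
    c=info or camera_info(n);R=cv2.Rodrigues(np.array(c['rvec']))[0];K=c['camera_matrix']
    uv=np.atleast_2d(np.array(uv,float));d=(np.linalg.inv(K)@np.c_[uv,np.ones(len(uv))].T).T@R
    return -R.T@np.array(c['tvec']).ravel(),d
def plane(n,uv,z,info=None):
    o,d=ray(n,uv,info);return o+d*((z-o[2])/d[:,2])[:,None]
def proj(n,P,info=None):
    c=info or camera_info(n);return cv2.projectPoints(np.atleast_2d(np.array(P,float)),c['rvec'],c['tvec'],c['camera_matrix'],None)[0][:,0]
E
python3 - <<'E'
from h import *
b=cv2.imread('pics/top0.png');s=cv2.imread('pics/scene0.png')
print('base px',proj('top',[[0,0,0],[.5,0,0],[.5,.3,0]]))
print('stand corners',plane('top',[(219,197),(272,187),(283,268),(225,275)],.01).round(3))
print('drainer',plane('top',[(403,191),(453,195),(447,272),(396,268)],.008).round(3))
print('cup',plane('top',[(327,244)],.055).round(3),'tin',plane('top',[(318,174)],.075).round(3))
A=cv2.resize(b[165:300,180:300],None,fx=5,fy=4.44,interpolation=cv2.INTER_CUBIC)
A=cv2.resize(b[170:295,185:300],(552,600),interpolation=cv2.INTER_CUBIC)   #4.8x
cv2.imwrite('pics/cropA.png',A)
B=cv2.resize(b[180:285,385:465],(457,600),interpolation=cv2.INTER_CUBIC)
C=np.zeros((600,800,3),np.uint8);C[:500,:400]=cv2.resize(b[175:300,190:290],(400,500),interpolation=cv2.INTER_CUBIC);C[:500,400:]=cv2.resize(b[175:300,375:475],(400,500),interpolation=cv2.INTER_CUBIC)
cv2.imwrite('pics/cropA.png',C)
E
```

```text
base px [[321.27472257 439.76528666]
 [314.58961351 228.13818203]
 [192.74532909 231.43925076]]
stand corners [[0.582 0.232 0.01 ]
 [0.603 0.101 0.01 ]
 [0.405 0.08  0.01 ]
 [0.392 0.22  0.01 ]]
drainer [[ 0.584 -0.217  0.008]
 [ 0.571 -0.336  0.008]
 [ 0.386 -0.312  0.008]
 [ 0.399 -0.191  0.008]]
cup [[ 0.46  -0.025  0.055]] tin [[ 0.621 -0.009  0.075]]
```

View pics/cropA.png

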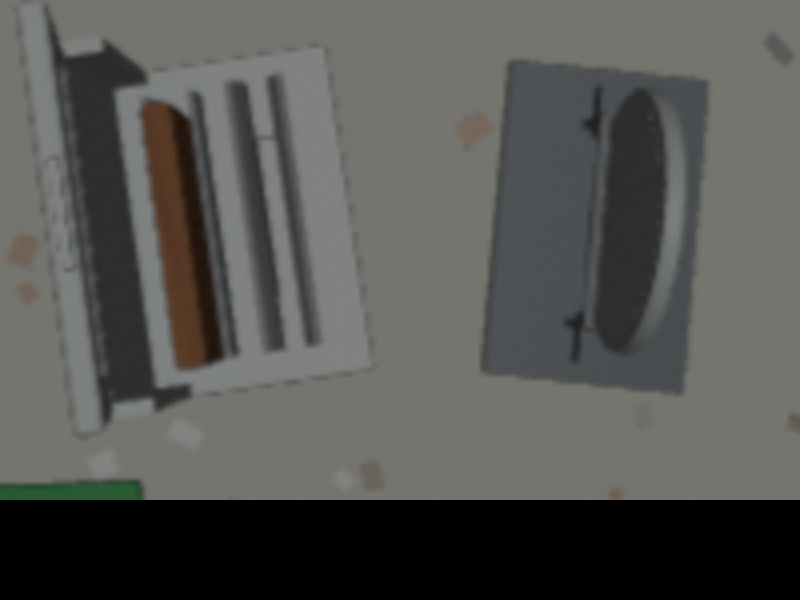

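The close crop confirms the white stand: wood board in the wide slot, narrow slot empty. It also shows the white disc leaning slightly between the drainer's wires.

```bash
cat >> h.py <<'E'
def frame(c,yaw):
    T=np.eye(4);T[:2,:2]=[[np.cos(yaw),-np.sin(yaw)],[np.sin(yaw),np.cos(yaw)]];T[:2,3]=c;return T
def tw(T,P): return np.atleast_2d(P)@T[:3,:3].T+T[:3,3]
def tf(T,P): return (np.atleast_2d(P)-T[:3,3])@T[:3,:3]
E
python3 - <<'E'
from h import *
from scipy.spatial.transform import Rotation as Ro
f=plane('top',[(271.25,186.75),(282.75,267.5)],.01);d=f[0]-f[1];yaw=np.arctan2(d[1],d[0])
c=f.mean(0)[:2]+.07*np.array([-np.sin(yaw),np.cos(yaw)]);S=frame(c,yaw);print('stand',c,yaw,np.linalg.norm(d))
L=lambda x,y:((x)/4+190,y/4+175)
print('fin tops in stand',tf(S,plane('top',[L(240,82),L(275,350),L(275,75),L(313,345)],.061)).round(4))
print('wood top', tf(S,plane('top',[L(142,102),L(178,368)],.11)).round(4))
for th in np.arange(1.3,1.76,.1):
    y=.066-.13*np.cos(th)+.01*np.sin(th);z=.174+.13*np.sin(th)+.01*np.cos(th)
    y2=.066-.13*np.cos(th)-.004*np.sin(th);z2=.174+.13*np.sin(th)-.004*np.cos(th)
    P=tw(S,[[.1,y,z],[-.1,y,z],[.1,y2,z2],[-.1,y2,z2]])
    print(round(th,2),((proj('top',P)-[190,175])*4).round(0).tolist(),proj('scene',P).round(0).tolist())
M=lambda x,y:((x-400)/4+375,y/4+175)
D=plane('top',[M(510,61),M(707,80),M(684,393),M(482,373)],.008);print(D.round(4))
e=(D[0]+D[1]-D[2]-D[3]);dy=np.arctan2(e[1],e[0]);print('drainer',D.mean(0),dy,np.linalg.norm(e)/2)
print('disc top',plane('top',[M(685,215)],.158))
o=robot.get_obs();print(Ro.from_quat(o['tool_rot']).as_matrix().round(3))
E
```

```text
stand [0.49711956 0.16111857] 0.11620909862682825 0.1984246971963142
fin tops in stand [[ 0.0791 -0.0196  0.061 ]
 [-0.0781 -0.0184  0.061 ]
 [ 0.0802 -0.0404  0.061 ]
 [-0.0784 -0.0406  0.061 ]]
wood top [[ 0.0698  0.0323  0.11  ]
 [-0.0794  0.0321  0.11  ]]
1.3 [[52.0, -3.0], [109.0, 434.0], [82.0, -6.0], [140.0, 429.0]] [[355.0, 178.0], [361.0, 102.0], [346.0, 179.0], [353.0, 103.0]]
1.4 [[23.0, 1.0], [80.0, 439.0], [54.0, -3.0], [111.0, 434.0]] [[364.0, 178.0], [368.0, 102.0], [355.0, 178.0], [360.0, 102.0]]
1.5 [[-5.0, 5.0], [51.0, 443.0], [25.0, 1.0], [82.0, 438.0]] [[373.0, 179.0], [376.0, 102.0], [364.0, 179.0], [368.0, 102.0]]
1.6 [[-33.0, 9.0], [23.0, 447.0], [-3.0, 5.0], [53.0, 442.0]] [[382.0, 180.0], [383.0, 103.0], [372.0, 179.0], [375.0, 102.0]]
1.7 [[-59.0, 14.0], [-5.0, 450.0], [-31.0, 9.0], [25.0, 446.0]] [[390.0, 182.0], [390.0, 105.0], [381.0, 180.0], [382.0, 103.0]]
[[ 0.5859 -0.2155  0.008 ]
 [ 0.5708 -0.333   0.008 ]
 [ 0.3835 -0.3093  0.008 ]
 [ 0.3982 -0.1902  0.008 ]]
drainer [ 0.4845988  -0.26201781  0.008     ] -0.12997441190252865 0.18904795048048437
disc top [[ 0.48488069 -0.26748663  0.158     ]]
[[-0.     0.414 -0.91 ]
 [ 0.002 -0.91  -0.414]
 [-1.    -0.002 -0.   ]]
```

```bash
python3 -m inch '[[[0,-1.9,-3.3,0,1],[0,-1.9,-3.3,0,1],[0,-1.9,-3.3,0,1],[0,-1.9,-3.3,0,1],[0,-1.9,-3.3,0,1],[0,-1.9,-3.3,0,1],[0,-1.9,-3.3,0,1],[0,-1.9,-3.3,0,1]]]' 25
python3 -m inch '[[[0,0,0,0.12,1],[0,0,0,0.12,1],[0,0,0,0.12,1],[0,0,0,0.12,1],[0,0,0,0.08,1],[0,0,0,0,1]]]'
cat >> h.py <<'E'
def to_tool(P,yax_ang=None):
    """remaining shift in tool cm to world point P, and turn to bring tool y to angle"""
    from scipy.spatial.transform import Rotation as Ro
    o=robot.get_obs();R=Ro.from_quat(o['tool_rot']).as_matrix()
    print('t',round(o['time'],2),'pos',np.round(o['position'],4),'F',np.round(o['ft_force'],1),'w',round(o['grip_width'],4),'q6',round(o['q'][5],2))
    print('shift cm',((np.array(P)-o['position'])@R*100).round(2))
    a=np.arctan2(R[1,1],R[0,1])
    if yax_ang is not None: print('turn',-((yax_ang-a+np.pi/2)%np.pi-np.pi/2), 'ang',a)
E
python3 - <<'E'
from h import *
to_tool([.4846,-.262,.142],np.pi/2-.13)
a=camera('scene')[:,:,::-1];w=camera('wrist')[:,:,::-1];t=camera('top')[:,:,::-1]
cv2.imwrite('pics/m1.png',np.vstack([np.hstack([cv2.resize(a,(400,300)),cv2.resize(w,(400,300))]),np.hstack([cv2.resize(t,(400,300)),cv2.resize(a[40:250,80:360],(400,300))])]))
E
```

```text
time: 0.77
position: [0.4372, -0.3193, 0.228]
tool_rot: [-0.691, -0.145, 0.694, -0.143]
ft_force: [0.3, 0.5, -0.6]
grip_width: 0.0872
time: 1.27
position: [0.4411, -0.3063, 0.2257]
tool_rot: [-0.702, 0.054, 0.708, 0.06]
ft_force: [0.3, 0.8, 0.5]
grip_width: 0.0871
t 1.27 pos [ 0.4411 -0.3063  0.2257] F [0.3 0.8 0.5] w 0.0871 q6 0.92
shift cm [ 8.38 -5.   -3.66]
turn -0.030797884480019633 ang -1.7315942112749156
```

View pics/m1.png

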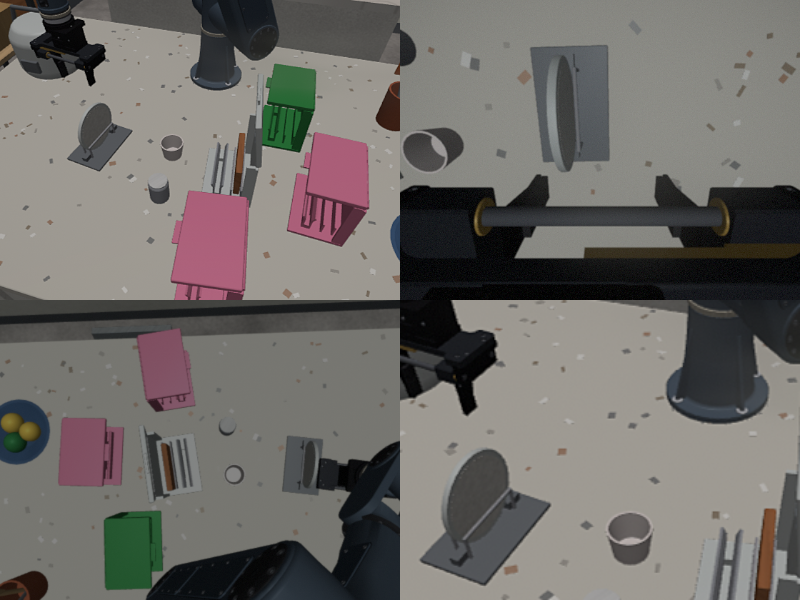

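The picture shows the gripper's wide body lies along the jaw direction, 190 mm. Over the slot it will overlap the hood, which leans to about 1.4, so the hood has to be pushed back to its stop first. The disc stands centred in the drainer (wrist tile about (562,115)). Next I move over it.

```bash
python3 -m inch '[[[0,-2.5,-1.9,0,1],[0,-2.5,-1.8,-0.03,1],[0,0,0,0,1]]]'
python3 - <<'E'
from h import *
to_tool([.4846,-.262,.148],np.pi/2-.13)
i=camera_info('wrist');w=camera('wrist')[:,:,::-1];cv2.imwrite('pics/w2.png',w)
o=robot.get_obs();print(proj('wrist',[[.4846,-.262,.158],[.4846,-.262,.008],o['position']],i))
E
```

```text
time: 1.67
position: [0.4858, -0.2642, 0.2256]
tool_rot: [-0.703, 0.042, 0.709, 0.048]
ft_force: [0.9, -0.2, -0.4]
grip_width: 0.087
t 1.67 pos [ 0.4858 -0.2642  0.2256] F [ 0.9 -0.2 -0.4] w 0.087 q6 1.0
shift cm [ 7.77 -0.14  0.08]
turn 0.002612226929077366 ang -1.698184099865819
[[278.35474581 227.91655832]
 [280.93309886 183.43607401]
 [282.33054295 271.93561159]]
```

View pics/w2.png

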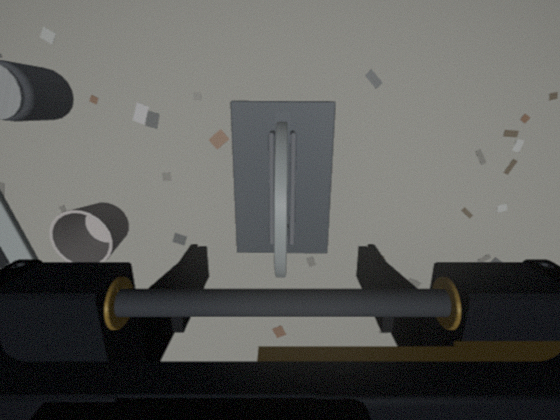

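The wrist view shows the disc edge-on between the wires at column 281, rows 122–275, and the tray at rows 100–253. This agrees with the predicted columns 278–281. I'll descend and grip.

```bash
python3 - <<'E'
from h import *
D=frame([.4846,-.262],-.13);a=np.linspace(0,2*np.pi,200)
P=proj('wrist',tw(D,np.c_[.075*np.cos(a),0*a,.083+.075*np.sin(a)]));print('disc rows pred',P[:,1].min(),P[:,1].max())
P=proj('wrist',tw(D,[[.095,0,.008],[-.095,0,.008]]));print('tray rows pred',P)
E
python3 -m inch '[[[2,-0.1,0,0,1],[2,0,0,0,1],[2,0,0,0,1],[1.7,0,0,0,1],[0.1,0,0,0,1],[0,0,0,0,1]]]'
python3 -c "
from h import *
to_tool([.4846,-.262,.148],np.pi/2-.13)"
```

```text
disc rows pred 120.41131179919877 276.67296279342185
tray rows pred [[279.29188097  99.89451082]
 [279.47895777 252.82303492]]
time: 2.22
position: [0.4827, -0.2687, 0.1465]
tool_rot: [-0.703, 0.043, 0.708, 0.044]
ft_force: [0.1, -0.7, 0.9]
grip_width: 0.087
t 2.22 pos [ 0.4827 -0.2687  0.1465] F [ 0.1 -0.7  0.9] w 0.087 q6 0.99
shift cm [-0.15 -0.69 -0.11]
turn 0.006820525658164378 ang -1.6939758011367319
```

```bash
python3 -m inch '[[[-0.1,-0.6,-0.1,0,1],[0,0,0,0,1]]]'
python3 -c "
from h import *
to_tool([.4846,-.262,.148],np.pi/2-.13)"
```

```text
time: 2.38
position: [0.4841, -0.2639, 0.1484]
tool_rot: [-0.703, 0.044, 0.708, 0.044]
ft_force: [-0.4, 0.0, 0.6]
grip_width: 0.0872
t 2.38 pos [ 0.4841 -0.2639  0.1484] F [-0.4  0.   0.6] w 0.0872 q6 1.0
shift cm [ 0.04 -0.19 -0.03]
turn 0.005400213053417424 ang -1.6953961137414788
```

```bash
python3 -m inch '[[[0.05,-0.2,0,0,0.6],[0,0,0,0,0.3],[0,0,0,0,0],[0,0,0,0,0],[0,0,0,0,0],[0,0,0,0,0],[0,0,0,0,0]]]' 25
python3 -c "
from h import *
to_tool([.4846,-.262,.148],np.pi/2-.13)"
```

```text
time: 2.97
position: [0.4865, -0.2631, 0.1524]
tool_rot: [-0.706, 0.045, 0.706, 0.042]
ft_force: [-0.9, -0.5, 0.7]
grip_width: 0.0482
t 2.97 pos [ 0.4865 -0.2631  0.1524] F [-0.9 -0.5  0.7] w 0.0482 q6 1.0
shift cm [ 0.44 -0.09  0.2 ]
turn 0.006986347024149353 ang -1.6938099797707475
```

```bash
python3 -m inch '[[[0.4,-0.1,0.2,0,0],[0.05,0,0,0,0],[0.05,0,0,0,0],[0.05,0,0,0,0],[0.05,0,0,0,0],[0.05,0,0,0,0]]]' 25
python3 -c "
from h import *
to_tool([.4846,-.262,.148],np.pi/2-.13)"
```

```text
time: 3.47
position: [0.4842, -0.2616, 0.1449]
tool_rot: [-0.705, 0.045, 0.706, 0.042]
ft_force: [0.5, 0.3, 6.3]
grip_width: 0.0095
t 3.47 pos [ 0.4842 -0.2616  0.1449] F [0.5 0.3 6.3] w 0.0095 q6 1.0
shift cm [-0.31  0.03 -0.05]
turn 0.0068020466332177065 ang -1.693994280161679
```

```bash
python3 -m inch '[[[0,0,0,0,0.3],[0,0,0,0,0.3],[-0.5,0,0,0,0.2],[0,0,0,0,0],[0,0,0,0,0],[0,0,0,0,0]]]' 40
python3 -c "
from h import *
to_tool([.4846,-.262,.148],np.pi/2-.13)"
```

```text
time: 3.97
position: [0.4843, -0.2617, 0.1504]
tool_rot: [-0.705, 0.045, 0.706, 0.042]
ft_force: [0.1, 0.6, -0.4]
grip_width: 0.0095
t 3.97 pos [ 0.4843 -0.2617  0.1504] F [ 0.1  0.6 -0.4] w 0.0095 q6 1.0
shift cm [ 0.24  0.02 -0.03]
turn 0.006839599828030174 ang -1.693956726966866
```

```bash
python3 -m inch '[[[-1,0,0,0,0],[-3,0,0,0,0],[-3,0,0,0,0],[-3,0,0,0,0],[-2.5,0,0,0,0],[0,0,0,0,0]]]'
python3 -c "
from h import *
to_tool([.4996,.133,.275],np.pi/2+.116)"
```

```text
time: 4.47
position: [0.482, -0.2593, 0.2792]
tool_rot: [-0.702, 0.043, 0.709, 0.044]
ft_force: [1.5, -1.1, -1.0]
grip_width: 0.01
t 4.47 pos [ 0.482  -0.2593  0.2792] F [ 1.5 -1.1 -1. ] w 0.01 q6 1.0
shift cm [  0.53 -39.15   3.07]
turn -0.2392364846629853 ang -1.6940328114578815
```

```bash
python3 -m inch '[[[0,-3,0,0,0],[0,-3.8,0.3,0,0],[0,-3.8,0.4,0,0],[0,-3.8,0.4,0,0],[0,-3.8,0.4,0,0],[0,-3.8,0.4,0,0],[0,-3.8,0.4,0,0],[0,-2,0.4,0,0]]]'
python3 -m inch '[[[0,0,0,-0.12,0],[0,0,0,-0.12,0],[0,0,0,0,0],[0,0,0,0,0]]]'
python3 - <<'E'
from h import *
to_tool([.4996,.133,.275],np.pi/2+.116)
i=camera_info('wrist');w=camera('wrist')[:,:,::-1];cv2.imwrite('pics/w3.png',w)
S=frame([.49712,.16112],.1162)
print(proj('wrist',tw(S,[[x,y,z] for y,z in((-.07,.01),(-.027,.01),(-.040,.061),(-.014,.061)) for x in(-.08,.08)]),i).round(0).tolist())
E
```

```text
time: 5.13
position: [0.4883, 0.0243, 0.2758]
tool_rot: [-0.702, 0.049, 0.709, 0.048]
ft_force: [-0.2, -1.2, -2.6]
grip_width: 0.0098
time: 5.47
position: [0.483, 0.0322, 0.2722]
tool_rot: [-0.699, -0.043, 0.713, -0.041]
ft_force: [-0.2, 0.2, -1.9]
grip_width: 0.0095
t 5.47 pos [0.483  0.0322 0.2722] F [-0.2  0.2 -1.9] w 0.0095 q6 1.29
shift cm [-0.29 -9.81 -2.85]
turn 0.003194443929633195 ang -1.4516018828652633
[[242.0, 208.0], [237.0, 86.0], [212.0, 208.0], [203.0, 86.0], [213.0, 221.0], [203.0, 83.0], [192.0, 221.0], [179.0, 83.0]]
```

View pics/w3.png

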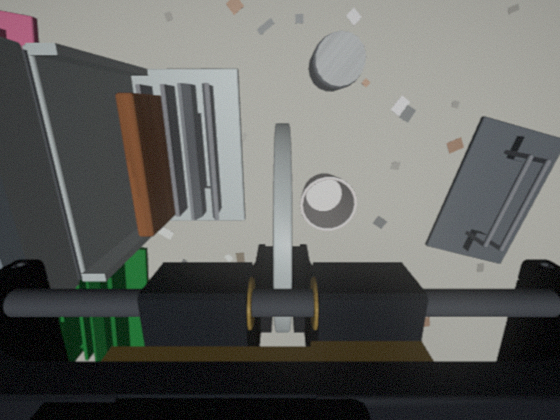

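The wrist view shows the disc held plumb at column 283. The white stand's front edge runs from (239,69) to (245,220), about 2–3 px to the -y side of where I predicted, so I'll take a closer look at the slot.

Run:
```python
from h import *
w=cv2.imread('pics/w3.png');g=cv2.cvtColor(w,cv2.COLOR_BGR2GRAY)
cv2.imwrite('pics/c4.png',cv2.resize(w[60:230,145:255],None,fx=3.5*1.0,fy=3.5,interpolation=cv2.INTER_CUBIC))
for r in (90,140,200): print(r,g[r,165:255].tolist())
```

```text
90 [73, 61, 62, 64, 63, 59, 64, 63, 65, 96, 148, 179, 162, 133, 128, 118, 107, 92, 91, 89, 92, 92, 92, 86, 91, 85, 74, 63, 62, 70, 97, 146, 182, 181, 185, 183, 166, 125, 92, 105, 121, 130, 131, 126, 100, 73, 65, 86, 136, 185, 188, 185, 188, 185, 186, 187, 188, 183, 188, 188, 184, 190, 186, 183, 187, 187, 191, 189, 189, 190, 188, 185, 171, 140, 133, 162, 171, 169, 169, 170, 172, 170, 170, 169, 172, 166, 168, 172, 171, 167]
140 [52, 90, 120, 125, 121, 106, 66, 54, 62, 59, 59, 58, 64, 61, 71, 128, 176, 167, 143, 123, 120, 106, 89, 86, 89, 89, 89, 87, 86, 89, 79, 66, 59, 64, 63, 66, 63, 85, 143, 176, 173, 138, 97, 101, 119, 129, 126, 120, 95, 72, 68, 105, 150, 182, 185, 177, 184, 183, 183, 181, 185, 182, 180, 182, 183, 183, 186, 181, 185, 183, 182, 183, 185, 184, 174, 139, 122, 144, 161, 164, 173, 168, 168, 166, 170, 170, 171, 169, 169, 176]
200 [47, 53, 53, 56, 52, 53, 49, 59, 79, 114, 128, 126, 114, 78, 60, 62, 68, 64, 64, 61, 70, 92, 144, 168, 155, 136, 133, 114, 99, 93, 96, 93, 91, 97, 94, 86, 80, 72, 63, 76, 108, 155, 174, 178, 174, 168, 137, 108, 106, 134, 132, 135, 120, 86, 71, 89, 136, 170, 182, 176, 176, 181, 169, 176, 176, 180, 178, 178, 181, 176, 180, 181, 172, 175, 178, 179, 180, 173, 141, 133, 165, 172, 171, 167, 168, 172, 172, 172, 172, 166]
```

View pics/c4.png

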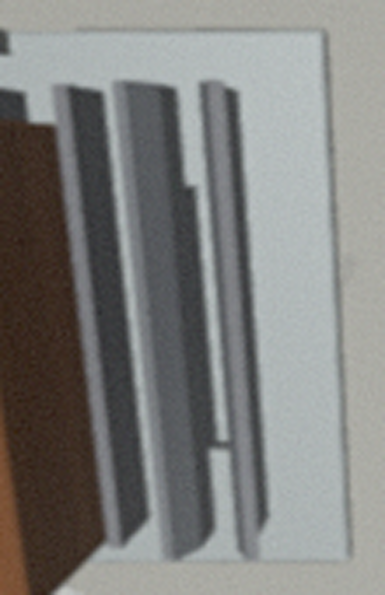

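The crop shows the narrow slot's flare tips at px 181 and 203 (row 83). The prediction was 179 and 203, so the slot estimate is good to about 1 mm. I'll stage in front of the slot, lower to the height of the hood's edge, then push the hood back with the hand's side.

```bash
python3 -m inch '[[[0,-2.7,-1.4,0,0],[0,-2.7,-1.4,0,0],[2,0,0,0,0],[2,0,0,0,0],[1.2,0,0,0,0],[0,0,0,0,0]]]'
python3 - <<'E'
from h import *
S=frame([.49712,.16112],.1162)
to_tool(tw(S,[0,-.0278,.22])[0],np.pi/2+.116)
print('in stand',tf(S,robot.get_obs()['position']))
E
```

```text
time: 6.02
position: [0.5064, 0.0875, 0.2177]
tool_rot: [-0.7, -0.035, 0.712, -0.033]
ft_force: [-0.5, 0.2, -1.5]
grip_width: 0.0094
t 6.02 pos [0.5064 0.0875 0.2177] F [-0.5  0.2 -1.5] w 0.0094 q6 1.43
shift cm [-0.21 -4.64  0.16]
turn -0.019697423127060354 ang -1.4744937499219566
in stand [[ 0.00067681 -0.07421599  0.21771075]]
```

```bash
python3 -m inch '[[[-0.2,-1,0.05,-0.02,0],[0,-1,0.05,0,0],[0,-1,0,0,0],[0,-0.8,0,0,0]]]'
python3 - <<'E'
from h import *
S=frame([.49712,.16112],.1162)
to_tool(tw(S,[0,-.0278,.22])[0],np.pi/2+.116)
print('in stand',tf(S,robot.get_obs()['position']))
E
```

```text
time: 6.35
position: [0.502, 0.1247, 0.221]
tool_rot: [-0.7, -0.039, 0.712, -0.038]
ft_force: [-1.5, -3.4, -1.7]
grip_width: 0.0097
t 6.35 pos [0.502  0.1247 0.221 ] F [-1.5 -3.4 -1.7] w 0.0097 q6 1.49
shift cm [ 0.1  -0.89  0.07]
turn -0.006335622979136701 ang -1.4611319497740336
in stand [[ 0.00064875 -0.03674518  0.22098763]]
```

Contact with the hood at about 3.4 N, as expected. I continue in small steps.

```bash
for k in 1; do python3 -m inch '[[[0.1,-0.5,0,0,0],[0,-0.5,0,0,0],[0,-0.5,0,0,0]]]'; done; python3 -m inch '[[[0,-0.4,0,0,0]]]'
python3 - <<'E'
from h import *
S=frame([.49712,.16112],.1162)
to_tool(tw(S,[0,-.0278,.22])[0],np.pi/2+.116)
print('in stand',tf(S,robot.get_obs()['position']))
E
```

```text
time: 6.6
position: [0.501, 0.1421, 0.2223]
tool_rot: [-0.702, -0.039, 0.71, -0.039]
ft_force: [0.0, -2.0, -2.1]
grip_width: 0.0096
time: 6.68
position: [0.5006, 0.1467, 0.2226]
tool_rot: [-0.702, -0.039, 0.71, -0.04]
ft_force: [0.1, -2.4, -2.9]
grip_width: 0.0098
t 6.68 pos [0.5006 0.1467 0.2226] F [ 0.1 -2.4 -2.9] w 0.0098 q6 1.53
shift cm [0.26 1.3  0.17]
turn -0.003968218085078412 ang -1.4587645448799749
in stand [[ 0.00182097 -0.01477743  0.22257755]]
```

```bash
python3 -m inch '[[[0.3,-0.15,0,0,0]]]';python3 -m inch '[[[0,-0.2,0,0,0]]]'; python3 -m inch '[[[0,-0.2,0,0,0]]]'
python3 - <<'E'
from h import *
S=frame([.49712,.16112],.1162)
print('in stand',tf(S,robot.get_obs()['position']))
E
```

```text
time: 6.77
position: [0.5009, 0.1492, 0.2204]
tool_rot: [-0.703, -0.04, 0.709, -0.04]
ft_force: [-5.7, -1.1, 21.5]
grip_width: 0.0096
time: 6.85
position: [0.5007, 0.1518, 0.2208]
tool_rot: [-0.703, -0.04, 0.709, -0.04]
ft_force: [0.1, -3.1, -1.9]
grip_width: 0.0096
time: 6.93
position: [0.5005, 0.1537, 0.2207]
tool_rot: [-0.703, -0.04, 0.709, -0.04]
ft_force: [0.3, -3.0, -2.3]
grip_width: 0.0094
in stand [[ 0.00254165 -0.00780104  0.22073055]]
```

Run:
```python
from h import *
a=camera('scene')[:,:,::-1];t=camera('top')[:,:,::-1]
cv2.imwrite('pics/s5.png',np.hstack([cv2.resize(a[60:310,210:410],(480,600),interpolation=cv2.INTER_CUBIC),cv2.resize(t[150:310,150:300][:, :80*1],(300,600),interpolation=cv2.INTER_CUBIC)]))
```

```text
(no output)
```

View pics/s5.png

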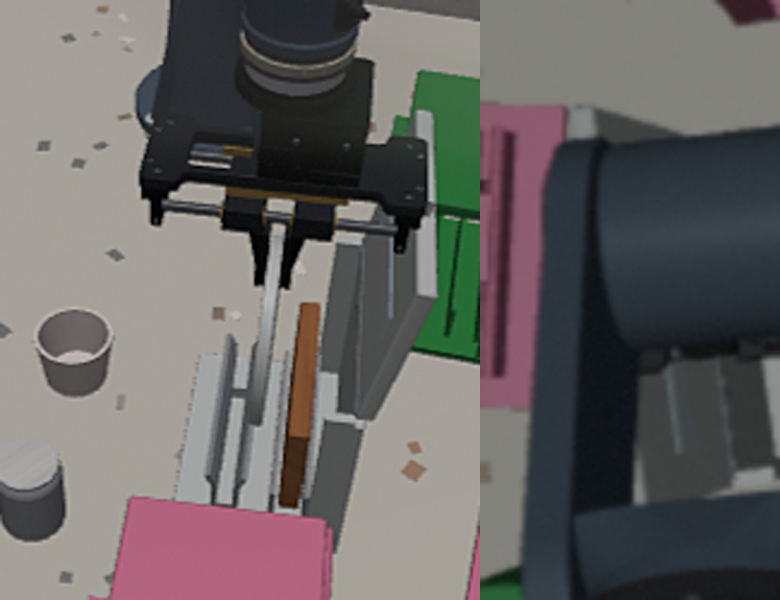

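The picture shows the hood leaning back with its near corner at scene px (391,184), which is about 1.7 rad. The board hangs clear above the fins and the wood board is untouched. I'll align with the slot.

```bash
python3 -m inch '[[[0,-0.2,0,0,0],[0,1.2,0.2,0,0],[0,1.0,0,0,0],[0,0,0,0,0]]]'
python3 - <<'E'
from h import *
S=frame([.49712,.16112],.1162)
to_tool(tw(S,[0,-.0278,.21])[0],np.pi/2+.116)
print('in stand',tf(S,robot.get_obs()['position']))
i=camera_info('wrist');w=camera('wrist')[:,:,::-1]
cv2.imwrite('pics/w6.png',cv2.resize(w[40:340,130:430],(600,600),interpolation=cv2.INTER_CUBIC))
print(proj('wrist',tw(S,[[x,y,z] for y,z in((-.034,.05),(-.040,.061),(-.014,.061),(-.02,.05)) for x in(-.08,.08)]),i).round(0).tolist())
E
```

```text
time: 7.37
position: [0.5005, 0.1327, 0.2197]
tool_rot: [-0.702, -0.041, 0.71, -0.039]
ft_force: [-0.0, -0.3, -1.6]
grip_width: 0.0096
t 7.37 pos [0.5005 0.1327 0.2197] F [-0.  -0.3 -1.6] w 0.0096 q6 1.5
shift cm [ 0.97 -0.08 -0.01]
turn -0.003092011900776015 ang -1.4578883386956727
in stand [[ 4.03242485e-05 -2.85942516e-02  2.19684088e-01]]
[[286.0, 259.0], [287.0, 114.0], [292.0, 263.0], [293.0, 114.0], [269.0, 263.0], [266.0, 114.0], [274.0, 259.0], [272.0, 114.0]]
```

View pics/w6.png

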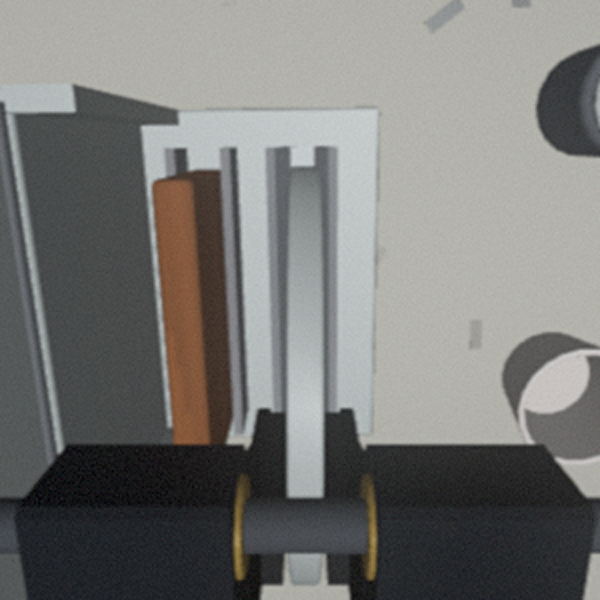

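The slot gap is centred at px col 281.3 and the disc plane at 282.5, so shift about 1 mm to +y, then lower and watch the force.

```bash
python3 -m inch '[[[0.5,-0.1,0,0,0],[0.8,0,0,0,0],[0.8,0,0,0,0]]]'
python3 - <<'E'
from h import *
S=frame([.49712,.16112],.1162)
to_tool(tw(S,[0,-.0278,.1524])[0],np.pi/2+.116)
print('in stand',tf(S,robot.get_obs()['position']))
E
```

```text
time: 7.67
position: [0.5012, 0.134, 0.1986]
tool_rot: [-0.704, -0.04, 0.708, -0.037]
ft_force: [0.4, 0.5, -2.1]
grip_width: 0.0096
t 7.67 pos [0.5012 0.134  0.1986] F [ 0.4  0.5 -2.1] w 0.0096 q6 1.5
shift cm [4.62 0.06 0.06]
turn -0.006377880040659534 ang -1.4611742068355558
in stand [[ 0.00091204 -0.02738024  0.19862434]]
```

```bash
python3 -m inch '[[[0.6,0.05,0.05,-0.006,0],[0.6,0,0,0,0]]]'; python3 -m inch '[[[0.6,0,0,0,0],[0.6,0,0,0,0]]]'
python3 - <<'E'
from h import *
S=frame([.49712,.16112],.1162)
to_tool(tw(S,[0,-.0278,.1524])[0],np.pi/2+.116)
print('in stand',tf(S,robot.get_obs()['position']))
E
```

```text
time: 7.83
position: [0.4999, 0.1338, 0.1843]
tool_rot: [-0.703, -0.043, 0.709, -0.04]
ft_force: [0.3, -0.2, -2.7]
grip_width: 0.0095
time: 8.0
position: [0.4992, 0.1341, 0.1703]
tool_rot: [-0.702, -0.043, 0.709, -0.04]
ft_force: [-0.2, -0.3, -2.5]
grip_width: 0.0094
t 8.0 pos [0.4992 0.1341 0.1703] F [-0.2 -0.3 -2.5] w 0.0094 q6 1.49
shift cm [ 1.78  0.09 -0.13]
turn 0.0009277645075354002 ang -1.4538685622873613
in stand [[-0.00110552 -0.02704147  0.17026556]]
```

```bash
python3 -m inch '[[[0.3,0.05,-0.1,0,0],[0.4,0,0,0,0]]]'; python3 -m inch '[[[0.4,0,0,0,0],[0.3,0,0,0,0]]]'
python3 - <<'E'
from h import *
S=frame([.49712,.16112],.1162)
to_tool(tw(S,[0,-.0278,.1524])[0],np.pi/2+.116)
print('in stand',tf(S,robot.get_obs()['position']))
E
```

```text
time: 8.17
position: [0.4997, 0.134, 0.1615]
tool_rot: [-0.702, -0.043, 0.71, -0.04]
ft_force: [0.3, 0.5, -2.8]
grip_width: 0.0097
time: 8.33
position: [0.4997, 0.1341, 0.1535]
tool_rot: [-0.702, -0.043, 0.71, -0.04]
ft_force: [-0.1, 1.2, -1.9]
grip_width: 0.0096
t 8.33 pos [0.4997 0.1341 0.1535] F [-0.1  1.2 -1.9] w 0.0096 q6 1.49
shift cm [ 0.11  0.06 -0.06]
turn 0.0014199563650807434 ang -1.4533763704298157
in stand [[-0.00058924 -0.02717061  0.15347384]]
```

```bash
python3 -m inch '[[[0.2,0,0,0,0]]]'; python3 -m inch '[[[0.15,0,0,0,0]]]';python3 -m inch '[[[0.1,0,0,0,0]]]'
```

```text
time: 8.42
position: [0.5004, 0.1341, 0.1521]
tool_rot: [-0.702, -0.043, 0.71, -0.04]
ft_force: [-0.9, -0.5, 20.2]
grip_width: 0.0094
time: 8.5
position: [0.501, 0.1342, 0.1522]
tool_rot: [-0.702, -0.043, 0.709, -0.04]
ft_force: [-2.4, -0.9, 15.6]
grip_width: 0.0097
time: 8.58
position: [0.5006, 0.1342, 0.1523]
tool_rot: [-0.702, -0.043, 0.71, -0.04]
ft_force: [-2.3, 0.5, 3.5]
grip_width: 0.0098
```

Contact is at z=0.152, exactly the seated height. Release and raise straight up.

```bash
python3 -m inch '[[[0,0,0,0,0.3],[0,0,0,0,0.3],[0,0,0,0,0.3],[0,0,0,0,0.3]]]'; python3 -m inch '[[[-0.5,0,0,0,0.3],[-1,0,0,0,0.3],[-2,0,0,0,0.3],[-3,0,0,0,0.3],[-3.5,0,0,0,0.3],[-3.5,0,0,0,0.3],[-3.5,0,0,0,0]]]'
python3 - <<'E'
from h import *
a=camera('scene')[:,:,::-1];w=camera('wrist')[:,:,::-1]
cv2.imwrite('pics/s7.png',np.hstack([cv2.resize(a[90:310,220:420],(400,440),interpolation=cv2.INTER_CUBIC),cv2.resize(w[:308],(400,220)).repeat(1,0) if 0 else cv2.resize(w[40:348,100:380],(400,440))]))
S=frame([.49712,.16112],.1162);print(tf(S,robot.get_obs()['position']))
print(proj('scene',tw(S,[[0,-.027,.16]])))
E
```

```text
time: 8.92
position: [0.5024, 0.1343, 0.154]
tool_rot: [-0.704, -0.043, 0.708, -0.04]
ft_force: [0.6, 0.2, -0.3]
grip_width: 0.024
time: 9.5
position: [0.4986, 0.1331, 0.3259]
tool_rot: [-0.697, -0.043, 0.715, -0.04]
ft_force: [0.7, 0.2, -0.3]
grip_width: 0.024
[[ 0.00287726 -0.02821618  0.33112764]]
[[312.06676483 192.40214623]]
```

View pics/s7.png

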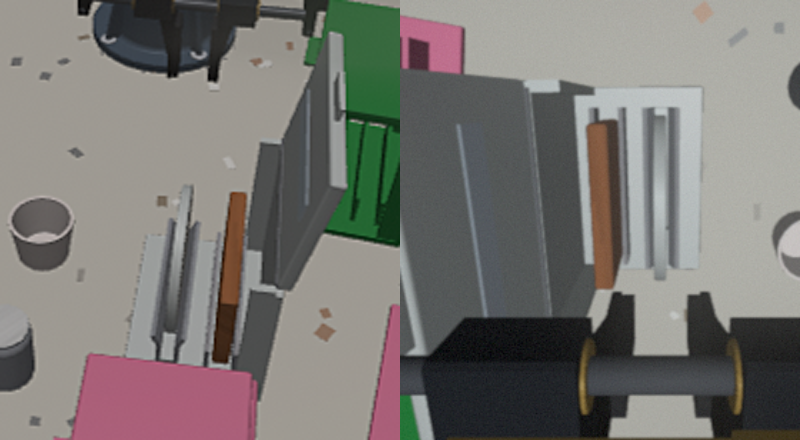

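Board seated upright between the fins, wood board in place, hood leaning back. Next I take the closed fingers over the hood to its +y side.

```bash
python3 -m inch '[[[-2.5,0,0.1,0,0],[-0.5,-3,0.1,0,0],[0,-4,0,0,0],[0,-4,0,0,0],[0,-4,0,0,0],[0,-1.5,0,0,0],[0,0,0,0,0]]]'
python3 - <<'E'
from h import *
S=frame([.49712,.16112],.1162)
to_tool(tw(S,[0,.135,.289])[0],np.pi/2+.116)
print(tf(S,robot.get_obs()['position']))
E
```

```text
time: 10.18
position: [0.4826, 0.3013, 0.3691]
tool_rot: [0.707, 0.041, -0.705, 0.037]
ft_force: [-1.1, -0.6, 0.4]
grip_width: 0.0006
t 10.18 pos [0.4826 0.3013 0.3691] F [-1.1 -0.6  0.4] w 0.0006 q6 1.82
shift cm [8.   0.64 0.19]
turn -0.006159094574273993 ang -1.4609554213691704
[[0.00179254 0.14092243 0.36908805]]
```

```bash
python3 -m inch '[[[3,0,0,0,0],[3,0,0.1,0,0],[2,0.4,0,0,0],[0,0.7,0.1,0,0],[0,0.5,0,0,0]]]'
python3 - <<'E'
from h import *
S=frame([.49712,.16112],.1162)
to_tool(tw(S,[0,.118,.289])[0],np.pi/2+.116)
print(tf(S,robot.get_obs()['position']))
E
```

```text
time: 10.6
position: [0.4825, 0.2848, 0.2888]
tool_rot: [0.708, 0.043, -0.704, 0.039]
ft_force: [-0.3, -0.1, 1.2]
grip_width: 0.0002
t 10.6 pos [0.4825 0.2848 0.2888] F [-0.3 -0.1  1.2] w 0.0002 q6 1.79
shift cm [-0.02  0.65 -0.01]
turn -0.0010688669871505851 ang -1.4558651937820466
[[-1.36289988e-04  1.24521079e-01  2.88818396e-01]]
```

```bash
python3 -m inch '[[[0,1,0,0,0],[0,1,0,0,0],[0,1,0,0,0]]]'; python3 -m inch '[[[0,1,0,0,0],[0,1,0,0,0]]]'
python3 - <<'E'
from h import *
S=frame([.49712,.16112],.1162)
to_tool(tw(S,[0,.073,.290])[0],np.pi/2+.116)
print(tf(S,robot.get_obs()['position']))
E
```

```text
time: 10.85
position: [0.487, 0.253, 0.292]
tool_rot: [0.709, 0.044, -0.703, 0.037]
ft_force: [-2.1, 1.6, 1.7]
grip_width: 0.0002
time: 11.02
position: [0.4898, 0.2314, 0.294]
tool_rot: [0.71, 0.044, -0.702, 0.035]
ft_force: [-0.9, 3.8, -1.2]
grip_width: 0.0005
t 11.02 pos [0.4898 0.2314 0.294 ] F [-0.9  3.8 -1.2] w 0.0005 q6 1.68
shift cm [ 0.4  -0.23  0.1 ]
turn -0.003659602540716733 ang -1.458455929335613
[[0.0009163  0.07065578 0.29398131]]
```

```bash
python3 -m inch '[[[0.5,1,0.1,0,0],[0.3,1,0,0,0],[0.3,0.9,0,0,0],[0.4,0.9,0,0,0]]]'
python3 - <<'E'
from h import *
S=frame([.49712,.16112],.1162)
to_tool(tw(S,[0,.0,.2525])[0],np.pi/2+.116)
print(tf(S,robot.get_obs()['position']))
E
```

```text
time: 11.35
position: [0.4954, 0.1892, 0.2803]
tool_rot: [0.713, 0.044, -0.699, 0.034]
ft_force: [-0.3, 2.0, 0.3]
grip_width: 0.0001
t 11.35 pos [0.4954 0.1892 0.2803] F [-0.3  2.   0.3] w 0.0001 q6 1.6
shift cm [2.74 2.85 0.19]
turn -0.004904996756289748 ang -1.4597013235511858
[[0.00152309 0.02813667 0.28032979]]
```

```bash
python3 -m inch '[[[0.8,0.8,0.1,0,0],[0.7,0.7,0,0,0],[0.7,0.6,0,0,0],[0.7,0.5,0,0,0]]]'
python3 - <<'E'
from h import *
S=frame([.49712,.16112],.1162)
to_tool(tw(S,[0,-.0163,.2256])[0],np.pi/2+.116)
print(tf(S,robot.get_obs()['position']))
E
```

```text
time: 11.68
position: [0.4998, 0.1581, 0.2492]
tool_rot: [0.714, 0.042, -0.698, 0.036]
ft_force: [-0.1, 0.3, 3.2]
grip_width: 0.0005
t 11.68 pos [0.4998 0.1581 0.2492] F [-0.1  0.3  3.2] w 0.0005 q6 1.54
shift cm [2.34 1.32 0.28]
turn -0.005442006073106853 ang -1.4602383328680033
[[ 0.00229113 -0.00335551  0.2491952 ]]
```

Now the slow part: 4–5 mm per row.

```bash
python3 -m inch '[[[0.6,0.4,0.1,0,0],[0.6,0.3,0.1,0,0],[0.6,0.3,0,0,0],[0.5,0.2,0,0,0]]]'; python3 -m inch '[[[0.4,0.1,0,0,0],[0.4,0.1,0,0,0],[0.4,0.1,0,0,0]]]'
python3 - <<'E'
from h import *
S=frame([.49712,.16112],.1162)
to_tool(tw(S,[0,-.024,.195])[0],np.pi/2+.116)
print(tf(S,robot.get_obs()['position']))
E
```

```text
time: 12.02
position: [0.5007, 0.1433, 0.2224]
tool_rot: [0.714, 0.042, -0.698, 0.036]
ft_force: [0.3, -1.1, 2.5]
grip_width: 0.0007
time: 12.27
position: [0.501, 0.1396, 0.2084]
tool_rot: [0.714, 0.041, -0.698, 0.037]
ft_force: [0.5, -0.7, 2.8]
grip_width: 0.0006
t 12.27 pos [0.501  0.1396 0.2084] F [ 0.5 -0.7  2.8] w 0.0006 q6 1.51
shift cm [1.34 0.22 0.16]
turn -0.004740013670484267 ang -1.4595363404653805
[[ 0.00135136 -0.02184578  0.20841064]]
```

```bash
python3 -m inch '[[[0.35,0.1,0,0,0],[0.35,0,0,0,0],[0.3,0,0,0,0]]]'; python3 -m inch '[[[0.3,0,0,0,0]]]'; python3 -m inch '[[[0.2,0,0,0,0]]]'; python3 -m inch '[[[0.2,0,0,0,0]]]'
```

```text
time: 12.52
position: [0.5011, 0.1385, 0.1971]
tool_rot: [0.714, 0.042, -0.698, 0.038]
ft_force: [0.1, -0.7, 1.8]
grip_width: 0.0004
time: 12.6
position: [0.5012, 0.1385, 0.195]
tool_rot: [0.713, 0.042, -0.698, 0.038]
ft_force: [-7.9, -3.0, 39.2]
grip_width: 0.0004
time: 12.68
position: [0.5012, 0.1385, 0.1952]
tool_rot: [0.713, 0.042, -0.698, 0.038]
ft_force: [-7.0, -2.2, 25.4]
grip_width: 0.0005
time: 12.77
position: [0.5012, 0.1385, 0.1953]
tool_rot: [0.714, 0.042, -0.698, 0.039]
ft_force: [-4.0, -1.9, 15.9]
grip_width: 0.0001
```

The hood is on its stop: force jumped at TCP z=0.195, exactly the shut height. Withdraw and check.

```bash
python3 -m inch '[[[-0.5,0,0,0,0],[-2,0,0,0,0],[-3,0,0,0,0],[-3.5,0,0,0,0],[-3.5,1,0,0,0],[0,2,0,0,0],[0,0,0,0,0]]]'
python3 - <<'E'
from h import *
S=frame([.49712,.16112],.1162)
a=camera('scene')[:,:,::-1];cv2.imwrite('pics/s8.png',cv2.resize(a[90:330,190:430],(600,600),interpolation=cv2.INTER_CUBIC))
for th in(0,.04,.1):
  c,s=np.cos(th),np.sin(th)
  P=tw(S,[[x,.066-.13*c+.01*s,.174+.13*s+.01*c] for x in(-.1,.1)]);print(th,((proj('scene',P)-[190,90])*2.5).round(0).tolist())
A=np.linspace(0,np.pi,60);P=tw(S,np.c_[.075*np.cos(A),0*A-.027,.085+.075*np.sin(A)]);p=(proj('scene',P)-[190,90])*2.5;print('disc left/right ends',p[0],p[-1])
E
```

```text
time: 13.35
position: [0.4984, 0.1102, 0.3234]
tool_rot: [0.711, 0.044, -0.701, 0.038]
ft_force: [-0.9, 0.5, -0.5]
grip_width: 0.0005
0 [[275.0, 142.0], [237.0, 328.0]]
0.04 [[276.0, 137.0], [238.0, 323.0]]
0.1 [[278.0, 129.0], [240.0, 316.0]]
disc left/right ends [288.31397521 394.71737284] [309.61482941 255.78506575]
```

View pics/s8.png

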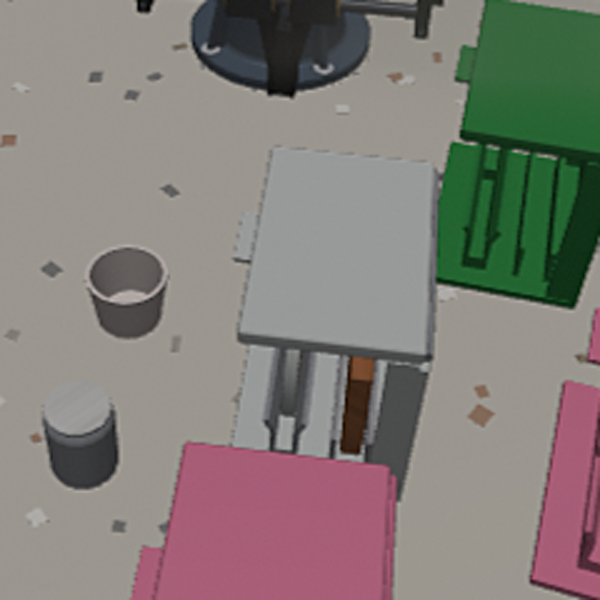

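The hood is level: free-edge corners at (273,149) and (240,334), at or below the prediction for shut. The disc and wood board are in their slots, the cup and tin are in place, and the arm is clear.

```bash
python3 -c "
from rig import robot
print(robot.get_obs()['ft_force']);print(robot.hand_in())"
```

```text
[0.78613746 0.53606771 0.35049191]
the job is handed in; nothing more can be done
None
```

I lowered the round board into the white stand's narrow slot and shut the hood, then handed the job in at about 13.4 s of the 69 s allowed. `hand_in()` gave no verdict, so success rests on my own checks below.

**What I did:**
- I pinched the board at its top edge. I gripped it 19 mm below the edge instead of 25–30 mm, to keep the hand's wide body clear of the hood.
- The open hood, at about 1.4 rad, was in the way of the hand, so I first pushed it back to about 1.7 rad with the side of the hand.
- I lowered the board in small steps, released it, and closed the hood slowly with closed fingertips from behind.

**Last checks:**
- **Board:** it met the floor at TCP height 0.152 m, which matches the seated height. The picture after release showed it upright between the fins, and the last picture showed its visible end still there.
- **Hood:** it met its stop at TCP height 0.195 m, the computed shut height. In the last picture its front corners were at or slightly below where a fully shut hood should appear.
- **Other things:** the wood board, teacup and tin looked undisturbed. The final wrist force was about zero and the arm was clear of everything.

**Disagreements:**
- My measurements of the slot's position differed by about 2 mm. I settled it from the wrist camera by lining the disc up with the slot.
- The wrist force spiked to about 21 N once while pushing the hood back, for a reason I did not find. It reached about 39 N when the fingertips pressed the hood onto its stop. That is just under 40 N, but the 40 N limit is for the arm and gripper body and the wrist limit is 120 N.

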